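Set the length stop to the sample strip

ROBOT

A 7-joint arm with a two-finger parallel gripper is mounted at the origin on the work surface. World frame = base frame: x ahead of the robot, y to its left, z up, the work surface at z = 0. Lengths are in mm, angles in rad, forces in N, time in s.
With the tool pointing down it reaches from about 400 to 875 mm from the base axis. Payload 6.5 kg.
Tool frame: the origin (TCP) lies midway between the tips of the shut fingers; the grasp point (between the pads) lies 19 mm behind it; z points along the fingers, y is the line along which they close (so a half turn about z gives the same grasp; the last joint's range is limited). The gripper opens to 85 mm and grips with 20 to 120 N. Pads are 22 mm wide; open, the fingers measure 114 mm over their backs; the gripper's body (76 mm by 85 mm) begins 54 mm behind the grasp point. The pads swing forward as they close: fully open they stand 13 mm farther back than shut.
Start: joints at [1.098, 0.536, -0.004, 1.538, 0.003, 1.067, -0.071], TCP at [257.181, -596.949, 199.09] pointing down, gripper open.
Joint ranges: [-2.7, 2.7], [-0.37, 2.16], [-1.27, 1.26], [0.24, 2.4], [-1.31, 4.45], [0.19, 1.91], [-2.76, 2.76]. Speed limits (rad/s): [2.39, 2.39, 3.14, 3.14, 3.14, 3.14, 3.14].

INTERFACE

Orientations are given as a unit quaternion [w, x, y, z].
In Python, from cell import arm gives the robot as it stands.
- The arm moves only by the shell command python3 drive.py [OPENING] [FORCE], which reads ROWS from standard input. ROWS is a JSON list of rows, 1 to 5 of them, each of 6 numbers: dx, dy, dz in normalised numbers (1 is 1000 mm), then a rotation vector rx, ry, rz in shares of 4 rad (1.0 is 4 rad); each row is the pose to reach, as a shift and turn from the pose commanded when the command began, along the tool's axes at that moment; what a row does not reach only later rows make up. A row lasts 1/8 s, in which the tool goes at most 62.5 mm and 0.188 rad, less where a joint would pass 70% of its speed; a pose out of reach is approached as far as the arm can. OPENING is the opening from 0.0 (shut) to 1.0 (fully open), set as the command begins (- or left out keeps the last). The fingers move at their own pace and stop on an object; FORCE is the grip in N (left out, the last holds). Time passes only in rows, so rows that do not move let the fingers close. It prints the time, the measured TCP pose, the force, the opening and the grip force at its end. Shift and turn numbers lie between -1 and 1, and a call with a number outside is refused. Input that does not fit is refused with a message, and nothing moves.
- arm.get_state(): the state, without advancing time (a new reading comes with each control period).
- arm.get_image(name): name is "scene" or "top"; returns the picture (420x560x3 uint8, red, green, blue); there is no depth.
- arm.camera_info(name): a dict with "vertical_fov" (degrees; the focal length in pixels is half the picture's height over the tangent of half this angle, whatever the lens; pixels are square), "cx", "cy" (the principal point, pixels), "k1" (the pictures are not rectified: a ray, as slopes to the right and down, at radius r is drawn at 1 + k1 r^2 times it, then the intrinsics apply), "origin" and "attitude" of the camera in the world. Camera axes: x right, y down, z forward; pixel columns grow to the right and rows downward; lengths in mm; the calibration is good to about 2 mm. A picture is of the moment at which its call begins. camera_info takes no time and is no camera call.
- arm.finish_job(): hands the job in; it is judged then, once.
The state is a dict: "t": time; "q": joint angles; "qvel": joint speeds; "effort": joint torques, N m; "tool_pos": TCP position; "eef_rot": TCP orientation; "wrist_force": force on the tool from outside, world axes, zero at the start; "wrist_torque": the same for the moment, N m; "finger_gap": opening from 0.0 (shut) to 1.0 (fully open); "finger_force": force on a finger pad.
Only numpy, scipy, OpenCV 4.12 (cv2) and the standard library are available. Lean on these libraries where they do the work, as an engineer would, in place of code of your own. Each camera call takes 0.05 s, during which the arm holds its last target. There are 200 camera calls.

TASK

Set the saw-length stop to the wooden strip that lies in line with its stop plate, beside the steel tube and against the brown wooden end block: pull the black spring plunger up, slide the sleeve along the tube to the hole where its stop plate comes right up to the end of that strip, with only a few millimetres between them, and let the pin drop fully home in that hole. Leave both wooden strips where they lie and let go of the knob.

Things in the scene. Friction and masses are not known exactly. Their poses are not given: they have to be found in the camera images.
- rail: Fixed 50 mm square steel tube, 460 mm long along its y, top at 58 mm. Origin: on the bench under its middle, z up. On its top centre line: parking slot, y -195 to -115 mm, then 12 mm holes at y -55, 0, 55, 110 mm with 45 deg countersinks 32 mm wide: a pin let go up to 10 mm off slips in. Brown end block at its +x side, face at y 200 mm. A grey sleeve 60 mm long slides on it.
- knob (a point): Top centre of the sleeve's black round pull knob, 30 mm across, 36 tall, on the tube's centre line above the pin; 2 mm under it a 26 mm barrel. Top at 116 mm when home. Lifts 28 mm against a spring (7 to 11 N); pin clears the tube at 18 mm. Held up, it drags the sleeve along (1 N); let go off a hole, the pin rides on the tube. Steel stop plate on the +x side, face 30 mm +y of the knob axis.
- long_strip: Loose light-wood strip 218 mm long, 30 wide, 18 thick, flat, parallel to the tube. Origin: underside, middle of its +y end; it runs to -y, axes as the rail's. One strip is the sample: at rail x 52, +y end (y 198) at the end block, in line with the stop plate. The other lies spare at x 110 to 145. If this is the sample, the right hole is y -55 mm (5 mm left between plate and strip).
- short_strip: Like the long strip but 108 mm long: 30 wide, 18 thick, same origin and axes. If it is the sample beside the tube, the right hole is y +55 mm (about 5 mm left between stop plate and strip).

How it is judged (in metres and radians):
On the way:
1. the plunger is pulled up so far that its pin is nearly or fully out of the slot (knob 15 mm above home) (z of knob in the frame of rail above 0.131 m), for 0.1 s.
At the end, for the whole second after the job is handed in: The pin is home (knob top within 5 mm of its lowest height) in the hole that belongs to the strip beside the tube (knob within 10 mm along the tube of y = -55 mm for the long strip, +55 mm for the short one), and both strips are within 20 mm of where they lay (z of knob in the frame of rail below 0.121 m and ((x of long_strip in the frame of rail below 0.085 m and y of knob in the frame of rail between -0.065 and -0.045 m) or (x of short_strip in the frame of rail below 0.085 m and y of knob in the frame of rail between 0.045 and 0.065 m)) and distance of each of long_strip, short_strip from where it was at the start of the episode below 0.02 m); the robot touches nothing.
It fails at once if a wooden strip is shoved or lifted more than 30 mm from its place (distance of any of long_strip, short_strip from where it was at the start of the episode above 0.03 m).
It also fails if it takes over 34 s, if anything falls off the work surface, if the arm or the gripper's body presses on something with over 40 N, if the wrist force passes 120 N, or if a joint passes its speed limit or range.

## Working session

There is one attempt and no reset: what is moved stays moved. The work goes in short steps, Python scripts to look and compute and a shell command to move; the robot and the scene stay as the last step left them, time stands still between calls to the robot, and variables do not carry over. Pictures are saved under pics/ and viewed, at most 13 in all, crops included, and the job is handed in when it is done.

```bash
ls; mkdir -p pics; python3 - <<'E'
from cell import arm
import cv2
for n in("scene","top"):
    print(n,arm.camera_info(n)); cv2.imwrite(f"pics/{n}0.png",arm.get_image(n)[:,:,::-1])
s=arm.get_state();print(s['t'],s['tool_pos'],s['eef_rot'])
E
```

```text
cell.py
drive.py
pics
scene {'vertical_fov': 57.637225460001915, 'cx': 282.1511469628685, 'cy': 210.21410657454308, 'k1': -0.02460802851565584, 'origin': array([920.97267001, 530.66310041, 488.16733582]), 'attitude': array([-0.14394563,  0.27958942,  0.8519893 , -0.41859722])}
top {'vertical_fov': 47.39604850234509, 'cx': 278.21962494833394, 'cy': 208.64833687328684, 'k1': -0.1473573113966414, 'origin': array([536.59423976, 113.49758774, 897.80203851]), 'attitude': array([ 0.03104545, -0.70572093,  0.70737015, -0.02493249])}
0.1 [ 256.9265831  -596.39073341  198.27300527] [-7.71202214e-04  9.79378665e-01  2.02031657e-01 -2.13024195e-04]
```

View pics/scene0.png

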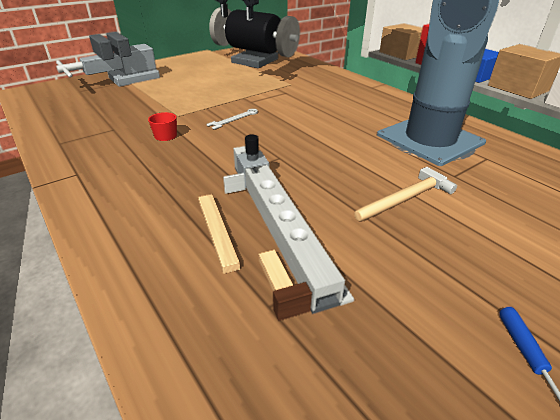

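View pics/top0.png

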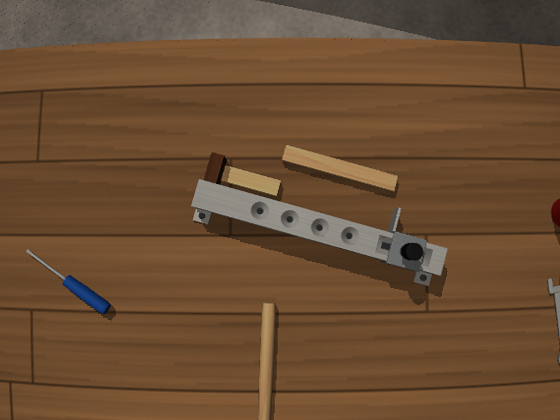

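The short strip lies beside the tube against the block (top px ~(253,181)), so the target is y=+55, the third hole from the sleeve (top px ~(290,218)). The knob is at top px ~(412,251) and scene px ~(252,142). I'll zoom in on both for accurate pixels.

```bash
python3 - <<'E'
import cv2,numpy as np
a=cv2.imread("pics/top0.png")[150:300,190:450]; b=cv2.imread("pics/scene0.png")[125:315,190:360]
cv2.imwrite("pics/ta.png",cv2.resize(a,None,fx=3,fy=3,interpolation=cv2.INTER_CUBIC))
cv2.imwrite("pics/sb.png",cv2.resize(b,None,fx=3,fy=3,interpolation=cv2.INTER_CUBIC))
E
```

```text
(no output)
```

View pics/ta.png

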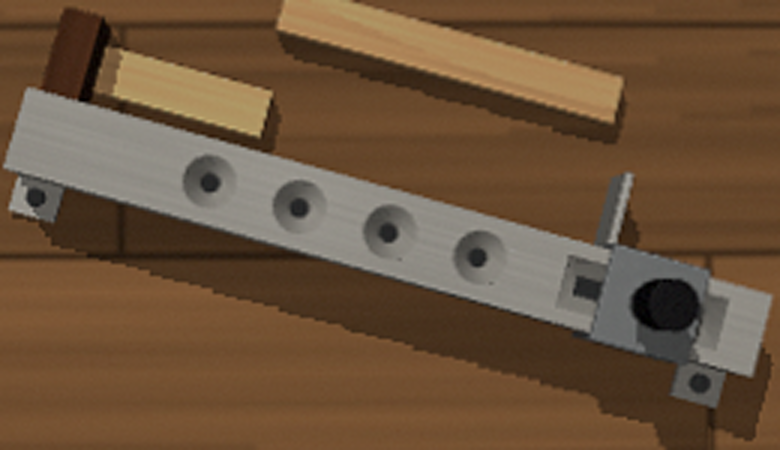

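View pics/sb.png

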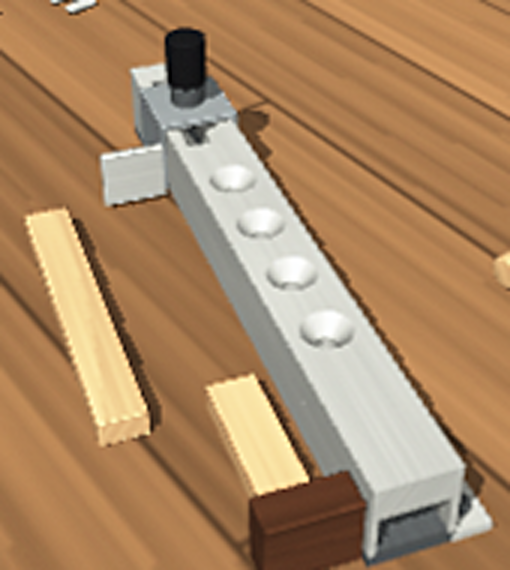

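```bash
cat > h.py <<'E'
import numpy as np
from cell import arm
from scipy.spatial.transform import Rotation as R
def ray(n,p):
    c=arm.camera_info(n); f=210/np.tan(np.radians(c["vertical_fov"]/2))
    d=(np.array(p)-[c["cx"],c["cy"]])/f; u=d.copy()
    for _ in range(20): u=d/(1+c["k1"]*(u@u))
    w,x,y,z=c["attitude"]
    v=R.from_quat([x,y,z,w]).apply([*u,1]); return c["origin"],v/np.linalg.norm(v)
def tri(a,b):
    A=0;B=0;rs=[ray("top",a),ray("scene",b)]
    for o,v in rs:
        M=np.eye(3)-np.outer(v,v);A=A+M;B=B+M@o
    X=np.linalg.solve(A,B)
    return X,[np.linalg.norm(np.cross(X-o,v)) for o,v in rs]
E
python3 - <<'E'
from h import *
t=lambda x,y:(np.array([x,y])-1)/3+[190,150]
s=lambda x,y:(np.array([x,y])-1)/3+[190,125]
T=[(478,257),(389,232),(299,207),(209,181)];S=[(233,179),(262,223),(292,273),(326,329)]
P=[]
for a,b in zip(T,S):
    X,e=tri(t(*a),s(*b));P.append(X);print(X.round(1),np.round(e,1))
P=np.array(P);d=np.polyfit([-55,0,55,110],P,1);print(d, np.linalg.norm(d[0]),'yaw of rail y',np.arctan2(d[0,1],d[0,0]))
K,e=tri(t(671,304),s(186,40));print('knob',K,e,'rail y',(K-d[1])@d[0])
s=arm.get_state();w,x,y,z=s['eef_rot'];print(R.from_quat([x,y,z,w]).as_matrix().round(4),s['tool_pos'])
E
```

```text
[555.6  -3.3  58.8] [0.3 0.3]
[570.   49.1  58.9] [0.8 0.8]
[585.2 101.5  58.5] [0.4 0.4]
[600.7 154.1  58.6] [0.3 0.3]
[[ 2.73449166e-01  9.53796264e-01 -1.38385102e-03]
 [ 5.70344050e+02  4.91433482e+01  5.87367016e+01]] 0.9922215852950687 yaw of rail y 1.2915896753268745
knob [ 527.40980642 -102.09815431  113.59623058] [np.float64(0.8851065088664688), np.float64(0.8851065088664474)] rail y -156.06983044667328
[[ 9.184e-01  3.957e-01 -7.000e-04]
 [ 3.957e-01 -9.184e-01  1.400e-03]
 [-1.000e-04 -1.600e-03 -1.000e+00]] [ 256.9265831  -596.39073341  198.27300527]
```

The manual's scale: shifts go in shares of 1000 mm and turns go in shares of 4 rad. Converting my numbers, 222 mm / 1000 = 0.222, -174 mm / 1000 = -0.174, 0.343 rad / 4 = 0.0858.

```bash
cat >> h.py <<'E'
U=np.array([.2756,.9613,0]); K=np.array([527.5,-102.2,0])
def delta(p,quiet=0):
    "shift/turn in tool axes to world TCP p, tool y along -U, z down"
    s=arm.get_state();w,x,y,z=s['eef_rot'];M=R.from_quat([x,y,z,w])
    Y=-U;Z=np.array([0,0,-1.]);G=R.from_matrix(np.c_[np.cross(Y,Z),Y,Z])
    print('d',M.inv().apply(np.array(p)-s['tool_pos']).round(1),'rot',(M.inv()*G).as_rotvec().round(3),'at',s['tool_pos'].round(1),'t',s['t'],'gap',s['finger_gap'].__round__(3),'F',np.round(s['wrist_force'],1),'pad',np.round(s['finger_force'],1))
E
echo '[[0.044,-0.035,0,0,0,0.0175],[0.088,-0.07,0,0,0,0.035],[0.133,-0.105,0,0,0,0.0525],[0.178,-0.14,0,0,0,0.07],[0.222,-0.174,0,0,0,0.0858]]' | python3 drive.py 1.0
python3 -c "
from h import *
delta([527.5,-102.2,199])"
```

```text
t: 0.72
tool_pos: [392.8, -347.4, 198.9]
eef_rot: [-0.0, 1.0, 0.031, -0.0]
wrist_force: [1.9, 0.2, -0.5]
finger_gap: 1.0
finger_force: 0.0
d [ 149.6 -236.4   -0. ] rot [-0.     0.     0.341] at [ 392.8 -347.4  198.9] t 0.725 gap 1.0 F [ 1.9  0.2 -0.5] pad 0.0
```

Converted, -236 mm / 1000 = -0.236, -189 mm / 1000 = -0.189, 0.341 rad / 4 = 0.0853.

```bash

echo '[[0.03,-0.047,0,0,0,0.0175],[0.06,-0.094,0,0,0,0.035],[0.09,-0.142,0,0,0,0.0525],[0.12,-0.189,0,0,0,0.07],[0.1495,-0.236,0,0,0,0.0853]]' | python3 drive.py
echo '[[0,0,0,0,0,0]]' | python3 drive.py
python3 -c "
from h import *
import cv2
delta([527.5,-102.2,83])
cv2.imwrite('pics/s1.png',cv2.resize(arm.get_image('scene')[80:240,150:370,::-1],None,fx=3,fy=3))"
```

```text
t: 1.35
tool_pos: [526.8, -102.6, 198.9]
eef_rot: [0.0, 0.99, -0.139, -0.0]
wrist_force: [-0.3, 0.2, 1.0]
finger_gap: 1.001
finger_force: 0.0
t: 1.48
tool_pos: [528.0, -98.6, 198.8]
eef_rot: [-0.001, 0.991, -0.134, 0.0]
wrist_force: [-0.6, -0.5, -0.7]
finger_gap: 1.004
finger_force: 0.0
d [  0.5   3.9 115.8] rot [-0.003  0.     0.01 ] at [528.  -98.6 198.8] t 1.475 gap 1.004 F [-0.6 -0.5 -0.7] pad 0.0
```

View pics/s1.png

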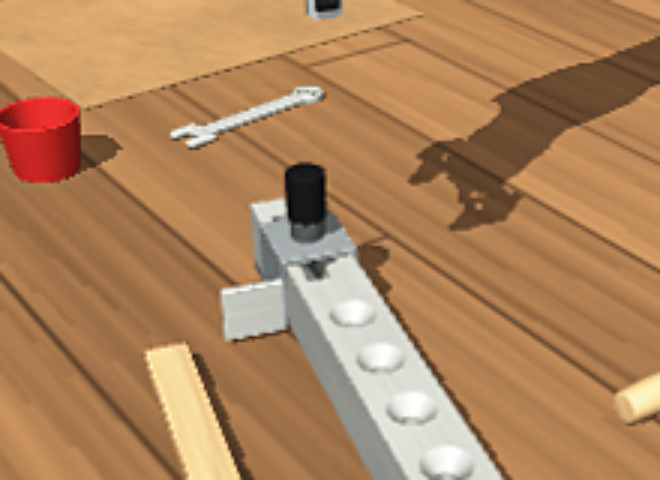

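```bash
python3 - <<'E'
from h import *
import cv2
def proj(n,P):
    c=arm.camera_info(n); f=210/np.tan(np.radians(c["vertical_fov"]/2));w,x,y,z=c["attitude"]
    v=R.from_quat([x,y,z,w]).inv().apply(np.array(P)-c["origin"]);u=v[:2]/v[2];return u*f*(1+c["k1"]*(u@u))+[c["cx"],c["cy"]]
for P in ([528,-98.6,199],[528,-98.6,212],[540,-57,212],[516,-140,212],[527.4,-102,114]):print(P,proj("scene",P).round(),proj("top",P).round())
a=cv2.resize(arm.get_image('scene')[0:200,140:380,::-1],None,fx=2.5,fy=2.5)
cv2.imwrite('pics/s2.png',a)
E
```

```text
[528, -98.6, 199] [250. 100.] [426. 252.]
[528, -98.6, 212] [250.  94.] [429. 252.]
[540, -57, 212] [257. 101.] [401. 244.]
[516, -140, 212] [244.  86.] [457. 260.]
[527.4, -102, 114] [251. 138.] [413. 251.]
```

View pics/s2.png

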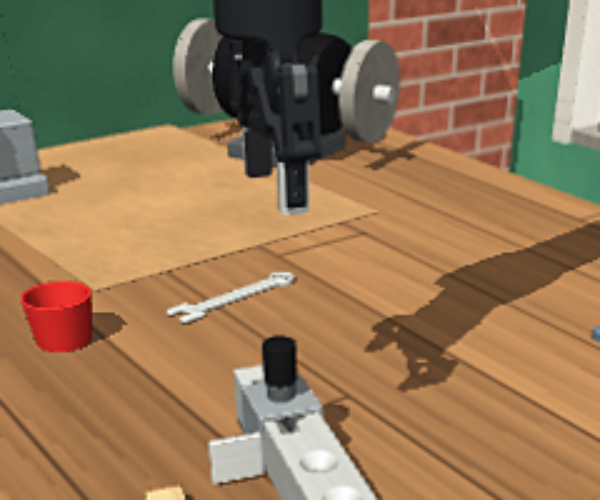

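```bash
python3 - <<'E'
from h import *
import cv2
delta([527.5,-102.2,83])
a=cv2.resize(arm.get_image('top')[130:330,300:560,::-1],None,fx=3,fy=3)
cv2.imwrite('pics/t2.png',a)
delta([527.5,-102.2,83])
E
```

```text
d [  1.1  -2.3 115.7] rot [0.001 0.001 0.004] at [ 526.  -104.1  198.7] t 1.575 gap 0.999 F [-1.  -0.4 -0.8] pad 0.0
d [  1.   -3.6 115.7] rot [0.001 0.001 0.001] at [ 525.6 -105.3  198.7] t 1.625 gap 1.001 F [-1.  -0.9  0.3] pad 0.0
```

View pics/t2.png

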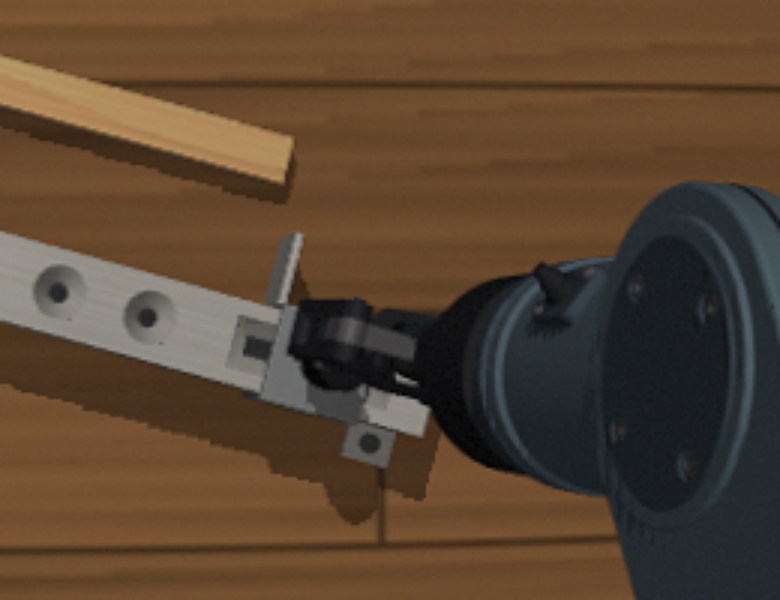

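Converted, 60 mm / 1000 = 0.06, 30 mm / 1000 = 0.03.

```bash

echo '[[0,0,0.03,0,0,0],[0,0,0.06,0,0,0],[0,0,0.06,0,0,0],[0,0,0.06,0,0,0]]' | python3 drive.py 0.6
python3 - <<'E'
from h import *
import cv2
delta([527.5,-102.2,81])
a=cv2.resize(arm.get_image('scene')[60:200,180:330,::-1],None,fx=4,fy=4)
cv2.imwrite('pics/s3.png',a)
E
```

```text
t: 2.12
tool_pos: [526.7, -105.4, 140.1]
eef_rot: [0.0, 0.99, -0.139, 0.001]
wrist_force: [0.8, 0.5, 1.2]
finger_gap: 0.602
finger_force: 0.0
d [-0.1 -3.3 59.1] rot [ 0.    -0.001  0.   ] at [ 526.7 -105.4  140.1] t 2.125 gap 0.602 F [0.8 0.5 1.2] pad 0.0
```

View pics/s3.png

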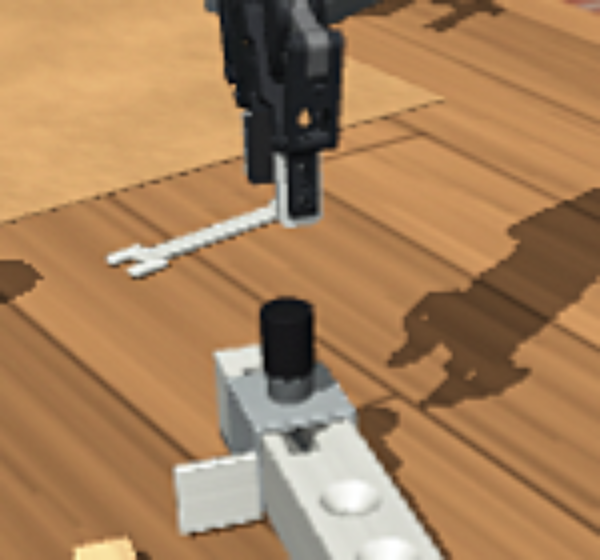

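Converted, 58 mm / 1000 = 0.058, 30 mm / 1000 = 0.03.

```bash

echo '[[0,-0.003,0,0,0,0],[0,-0.003,0.03,0,0,0],[0,-0.003,0.058,0,0,0],[0,-0.003,0.058,0,0,0],[0,-0.003,0.058,0,0,0]]' | python3 drive.py 0.75
python3 - <<'E'
from h import *
import cv2
delta([527.5,-102.2,81])
g=arm.get_image('scene')[:,:,::-1]
cv2.imwrite('pics/s4.png',cv2.resize(g[60:200,180:330],None,fx=4,fy=4))
E
```

```text
t: 2.8
tool_pos: [528.2, -101.4, 82.3]
eef_rot: [-0.0, 0.99, -0.138, 0.001]
wrist_force: [-1.1, 0.6, 0.5]
finger_gap: 0.752
finger_force: 0.0
d [-0.4  0.9  1.3] rot [-0.    -0.002  0.002] at [ 528.2 -101.4   82.3] t 2.8 gap 0.752 F [-1.1  0.6  0.5] pad 0.0
```

View pics/s4.png

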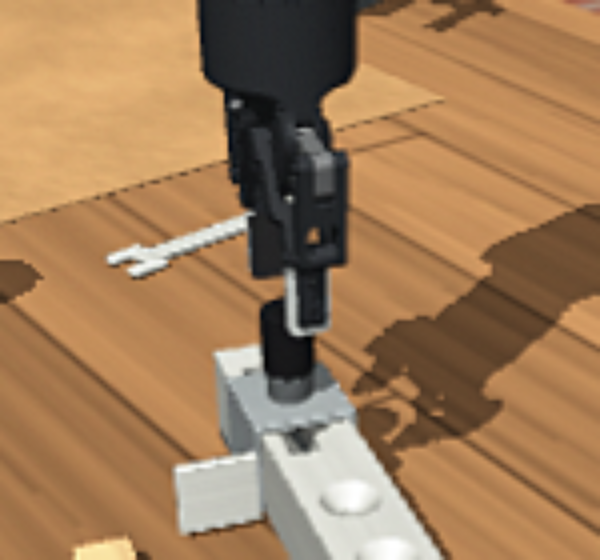

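The fingertips look higher than the nominal tool geometry says: near tip at about px (257,142), roughly z 118, with the TCP reported at 82. They are centred on the knob laterally. A gentle close will show whether they engage the knob.

```bash

echo '[[0,0,0,0,0,0],[0,0,0,0,0,0],[0,0,0,0,0,0],[0,0,0,0,0,0]]' | python3 drive.py 0 20
python3 -c "
from h import *
import cv2
delta([527.5,-102.2,81])
g=arm.get_image('scene')[:,:,::-1]
cv2.imwrite('pics/s5.png',cv2.resize(g[60:200,180:330],None,fx=4,fy=4))"
```

```text
t: 3.35
tool_pos: [527.7, -101.6, 81.9]
eef_rot: [0.0, 0.99, -0.138, 0.001]
wrist_force: [-2.1, -0.3, 5.4]
finger_gap: 0.321
finger_force: 19.3
d [-0.1  0.6  0.9] rot [ 0.    -0.001  0.002] at [ 527.7 -101.6   81.9] t 3.35 gap 0.321 F [-2.1 -0.3  5.4] pad 19.3
```

Converted, -23 mm / 1000 = -0.023, -16 mm / 1000 = -0.016.

```bash

echo '[[0,0,0,0,0,0],[0,0,0,0,0,0],[0,0,-0.008,0,0,0],[0,0,-0.016,0,0,0],[0,0,-0.023,0,0,0]]' | python3 drive.py 0 70
echo '[[0,0,0,0,0,0],[0,0,0,0,0,0]]' | python3 drive.py
python3 -c "
from h import *
import cv2
delta([527.5,-102.2,81])
g=arm.get_image('scene')[:,:,::-1]
cv2.imwrite('pics/s6.png',np.hstack([cv2.resize(cv2.imread('pics/s5.png'),(400,373)),cv2.resize(g[60:200,180:330],(400,373))]))"
```

```text
t: 4.03
tool_pos: [527.0, -101.3, 104.4]
eef_rot: [-0.0, 0.99, -0.138, -0.0]
wrist_force: [0.2, -0.6, -0.9]
finger_gap: -0.003
finger_force: 0.0
t: 4.28
tool_pos: [527.0, -101.3, 103.9]
eef_rot: [0.0, 0.99, -0.138, -0.0]
wrist_force: [-0.3, 0.4, -0.3]
finger_gap: 0.003
finger_force: 0.0
d [ 0.8  0.7 22.9] rot [0.    0.    0.002] at [ 527.  -101.3  103.9] t 4.275 gap 0.003 F [-0.3  0.4 -0.3] pad 0.0
```

View pics/s6.png

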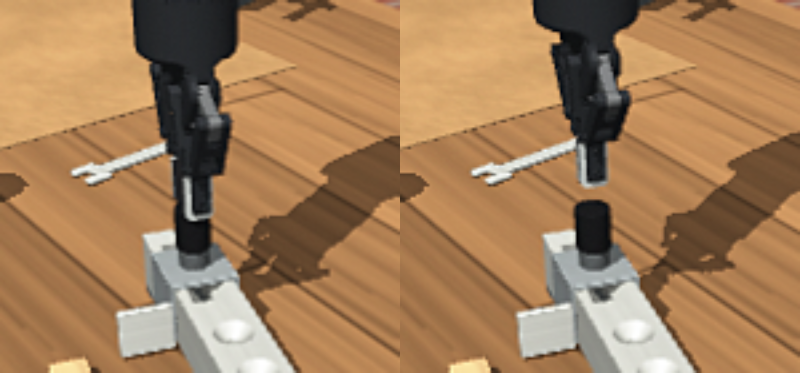

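Right half: the shut tips are at px ~(252,129), about 31 mm higher than the reported TCP, and the knob (px ~(252,139)) slipped out because only its top edge was caught. I'll go about 28 mm deeper this time, checking the force on the way.

Converted, 27 mm / 1000 = 0.027, 15 mm / 1000 = 0.015.

```bash

echo '[[0,0,0,0,0,0],[0,0,0,0,0,0],[0,0,0,0,0,0],[0,0,0.015,0,0,0],[0,0,0.027,0,0,0]]' | python3 drive.py 0.75 | tr '\n' ' '
echo '[[0,0,0.007,0,0,0],[0,0,0.014,0,0,0],[0,0,0.021,0,0,0],[0,0,0.021,0,0,0]]' | python3 drive.py | tr '\n' ' '
python3 -c "
from h import *
import cv2
delta([527.5,-102.2,54])"
```

```text
t: 4.95 tool_pos: [526.6, -101.3, 75.8] eef_rot: [0.0, 0.99, -0.138, -0.0] wrist_force: [0.3, -0.1, 0.7] finger_gap: 0.751 finger_force: 0.0 t: 5.45 tool_pos: [526.8, -101.3, 55.6] eef_rot: [0.0, 0.99, -0.138, -0.0] wrist_force: [0.6, -0.2, -0.5] finger_gap: 0.753 finger_force: 0.0 d [1.  0.7 1.6] rot [0.    0.001 0.002] at [ 526.8 -101.3   55.6] t 5.45 gap 0.753 F [ 0.6 -0.2 -0.5] pad 0.0
```

No contact at 55 mm, which fits the height offset. Now I'll close.

Converted, -23 mm / 1000 = -0.023, -18 mm / 1000 = -0.018.

```bash

echo '[[0,0,0,0,0,0],[0,0,0,0,0,0],[0,0,0,0,0,0],[0,0,0,0,0,0],[0,0,0,0,0,0]]' | python3 drive.py 0 60| tr '\n' ' '
echo '[[0,0,-0.006,0,0,0],[0,0,-0.012,0,0,0],[0,0,-0.018,0,0,0],[0,0,-0.023,0,0,0],[0,0,-0.023,0,0,0]]' | python3 drive.py | tr '\n' ' '
python3 -c "
from h import *
import cv2
delta([527.5,-102.2,54])
cv2.imwrite('pics/s7.png',arm.get_image('scene')[:,:,::-1])"
```

```text
t: 6.08 tool_pos: [527.5, -101.3, 56.7] eef_rot: [-0.0, 0.99, -0.138, 0.0] wrist_force: [-0.8, 0.3, 6.3] finger_gap: 0.335 finger_force: 58.9 t: 6.7 tool_pos: [527.3, -101.4, 79.3] eef_rot: [0.0, 0.99, -0.138, 0.0] wrist_force: [4.1, 0.3, -9.3] finger_gap: 0.333 finger_force: 59.8 d [ 0.4  0.7 25.3] rot [-0.    -0.     0.002] at [ 527.3 -101.4   79.3] t 6.7 gap 0.333 F [ 4.1  0.3 -9.3] pad 59.8
```

Converted, -140 mm / 1000 = -0.14, -115 mm / 1000 = -0.115.

```bash

echo '[[0,-0.025,0,0,0,0],[0,-0.055,0,0,0,0],[0,-0.085,0,0,0,0],[0,-0.115,0,0,0,0],[0,-0.14,0,0,0,0]]' | python3 drive.py | tr '\n' ' '
echo '[[0,-0.022,0,0,0,0],[0,-0.04,0,0,0,0],[0,-0.054,0,0,0,0],[0,-0.06,0,0,0,0],[0,-0.06,0,0,0,0]]' | python3 drive.py | tr '\n' ' '
python3 -c "
from h import *
import cv2
delta([585.4,101.6,57])"
```

```text
t: 7.38 tool_pos: [565.5, 33.0, 78.6] eef_rot: [0.001, 0.99, -0.138, -0.0] wrist_force: [3.9, -2.9, -10.4] finger_gap: 0.328 finger_force: 60.0 t: 8.0 tool_pos: [582.2, 91.8, 79.0] eef_rot: [-0.0, 0.99, -0.138, 0.0] wrist_force: [4.6, -0.4, -9.4] finger_gap: 0.332 finger_force: 60.0 d [  0.4 -10.3  22. ] rot [-0.    -0.     0.002] at [582.2  91.8  79. ] t 8.0 gap 0.332 F [ 4.6 -0.4 -9.4] pad 60.0
```

Still held. Last 10 mm, then lower and release.

Converted, -10.5 mm / 1000 = -0.0105, -10 mm / 1000 = -0.01.

```bash

echo '[[0,-0.005,0,0,0,0],[0,-0.01,0,0,0,0],[0,-0.0105,0,0,0,0],[0,-0.0105,0,0,0,0]]' | python3 drive.py | tr '\n' ' '
echo '[[0,0,0.007,0,0,0],[0,0,0.014,0,0,0],[0,0,0.02,0,0,0],[0,0,0.023,0,0,0],[0,0,0.023,0,0,0]]' | python3 drive.py | tr '\n' ' '
python3 -c "
from h import *
import cv2
delta([585.4,101.6,57])"
```

```text
t: 8.5 tool_pos: [585.0, 101.7, 79.2] eef_rot: [-0.0, 0.99, -0.138, 0.0] wrist_force: [5.0, -1.2, -10.7] finger_gap: 0.33 finger_force: 60.0 t: 9.12 tool_pos: [585.1, 101.5, 56.8] eef_rot: [-0.0, 0.99, -0.138, 0.0] wrist_force: [1.1, -0.1, 0.6] finger_gap: 0.337 finger_force: 61.3 d [ 0.3 -0.2 -0.2] rot [-0.001 -0.     0.002] at [585.1 101.5  56.8] t 9.125 gap 0.337 F [ 1.1 -0.1  0.6] pad 61.3
```

The pin went down with no upward reaction, so it looks home. I'll open, rise clear of the knob and check.

Converted, -150 mm / 1000 = -0.15, -140 mm / 1000 = -0.14.

```bash

echo '[[0,0,0,0,0,0],[0,0,0,0,0,0],[0,0,0,0,0,0],[0,0,0,0,0,0]]' | python3 drive.py 0.75 | tr '\n' ' '
echo '[[0,0,-0.03,0,0,0],[0,0,-0.07,0,0,0],[0,0,-0.12,0,0,0],[0,0,-0.15,0,0,0],[0,0,-0.15,0,0,0]]' | python3 drive.py | tr '\n' ' '
echo '[[-0.05,0,0,0,0,0],[-0.1,0,0,0,0,0],[-0.14,0,0,0,0,0],[-0.14,0,0,0,0,0],[-0.14,0,0,0,0,0]]' | python3 drive.py | tr '\n' ' '
python3 -c "
from h import *
import cv2
g=arm.get_image('scene')[:,:,::-1];t=arm.get_image('top')[:,:,::-1]
cv2.imwrite('pics/f.png',np.hstack([cv2.resize(g[130:330,180:380],None,fx=2,fy=2),cv2.resize(t[130:330,190:390],None,fx=2,fy=2)]))"
```

```text
t: 9.62 tool_pos: [584.6, 101.2, 56.1] eef_rot: [0.0, 0.99, -0.138, -0.0] wrist_force: [-1.1, 0.4, -0.4] finger_gap: 0.752 finger_force: 0.0 t: 10.25 tool_pos: [586.5, 101.5, 208.8] eef_rot: [-0.001, 0.99, -0.138, 0.002] wrist_force: [1.1, 0.1, -0.1] finger_gap: 0.75 finger_force: 0.0 t: 10.88 tool_pos: [450.5, 139.0, 205.7] eef_rot: [0.0, 0.99, -0.138, -0.0] wrist_force: [-0.1, 0.2, 0.1] finger_gap: 0.745 finger_force: 0.0
```

View pics/f.png

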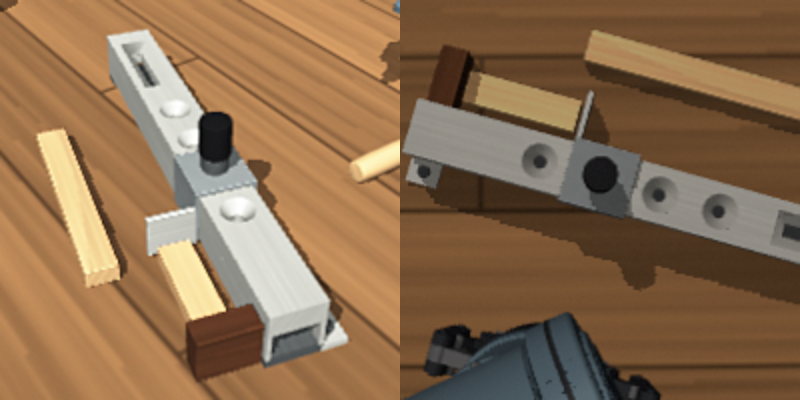

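The plate stands right at the end of the short strip, with the sleeve on the third hole and the strips unmoved. I'll triangulate the knob top (scene px (287.5,191.5), top px (290,217)) before handing in.

```bash
python3 - <<'E'
from h import *
X,e=tri((290,217),(287.5,191.5));print(X,e,'rail y',(X-[570.3,49.1,0])@U)
E
```

```text
[584.90381497 101.0831333  111.49350056] [np.float64(0.3272838614588423), np.float64(0.32728386145881067)] rail y 53.99619744982556
```

The knob is at home height (111 mm now, 114 mm by the same measurement at the start) and at rail y 54.

```bash
python3 -c "
from cell import arm
print(arm.finish_job())"
```

```text
the job is handed in; nothing more can be done
None
```

I handed the job in with the stop set to the short strip: the pin is home in the y = +55 mm hole (knob measured at y 54 mm), the knob is released, and both strips look unmoved in the final pictures; `finish_job()` gave no verdict.

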